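# Price the amber tumbler: press the label holder behind the riser's lip

## Task

Take the yellow price-label holder out of its wooden rack and push it down behind the metal lip along the edge of the display riser, in the bay directly in front of the amber tumbler. Push against the bay's spring until the holder is fully home on the channel floor, and finish while still holding it pressed down there: do not let go, because the spring would lift it again. Leave the blue label holder in the rack and the ware on the riser where they are.

Things in the scene. Friction and masses are not known exactly. Their poses are not given: they have to be found in the camera images.
- yellow_label: Yellow price-label holder, a flat plate 8 mm thick (x) x 70 mm wide (y) x 85 mm high (z) with a white card on both faces (faces are alike, either may face out). The lowest 6 mm taper to 5 mm thickness. Loose, about 50 g. Origin: centre of its lower edge; z up the plate, x normal to the plate. It starts upright in one of the two rack slots, lower edge 10 mm above the table.
- blue_label: Blue label holder of the same shape and size, in the other rack slot, 75 mm from the yellow one; stays there.
- rack: Fixed light-wood block 130 mm (x) x 100 mm (y) x 32 mm high with two upright slots, centred at x = -37.5 and +37.5 mm, each 10 mm wide (x), 74 mm long (y), 22 mm deep. Origin: centre of its underside; x is the normal of the plates standing in it.
- riser: Fixed display riser, grey top 150 mm (x) x 316 mm (y), 60 mm high. Origin: centre of its underside; x points to the customer side. On its +x edge runs an aluminium channel open upwards, 11 mm wide: from x = 75 mm (front board) to x = 86 mm (lip), floor at z = 35 mm. The lip, 4 mm thick, rises to z = 58 mm, then flares outwards to z = 66 mm. Black ribs 8 mm wide split it into 3 bays.
- bay0 (a point): Bay at the riser's -y end: middle of this channel bay's floor (on the channel's centre line, 35 mm above the table). The bay is 92 to 96 mm long in y. In its middle an orange spring plunger, 30 mm long, stands 8 mm above the rigid floor; pressing it level with the floor takes 3 N at first and 8 N at the end, and it springs back when let go.
- bay1 (a point): Middle bay: middle of this channel bay's floor (on the channel's centre line, 35 mm above the table). The bay is 92 to 96 mm long in y. In its middle an orange spring plunger, 30 mm long, stands 8 mm above the rigid floor; pressing it level with the floor takes 3 N at first and 8 N at the end, and it springs back when let go.
- bay2 (a point): Bay at the riser's +y end: middle of this channel bay's floor (on the channel's centre line, 35 mm above the table). The bay is 92 to 96 mm long in y. In its middle an orange spring plunger, 30 mm long, stands 8 mm above the rigid floor; pressing it level with the floor takes 3 N at first and 8 N at the end, and it springs back when let go.
- amber_tumbler: Amber glass tumbler, 62 mm across, 66 mm high; it marks the wanted bay: about 90 mm straight behind (riser -x) one of the bays, any of the three. Loose, stands upright on the riser; may not be moved. Origin: centre of its underside.
- blue_cup: Blue ceramic cup without handle, 66 mm across, 62 mm high, behind another bay. Loose, stands upright on the riser; may not be moved. Origin: centre of its underside.
- white_bowl: White ceramic bowl, 74 mm across, 45 mm high, behind another bay. Loose, stands upright on the riser; may not be moved. Origin: centre of its underside.

How it is judged (in metres and radians):
At the end, for the whole second after the job is handed in: Yellow holder upright (0.12 rad) behind the lip in the bay before the amber tumbler (within 108 mm of it), lower edge within 2.5 mm of the channel floor against the spring, pressed on the riser with over 4 N, still, and held or pressed by the fingers (over 2 N) (z of yellow_label in the frame of riser between 0.031 and 0.0375 m and x of yellow_label in the frame of riser between 0.074 and 0.087 m and horizontal distance between yellow_label and amber_tumbler below 0.108 m and angle between the z axis of yellow_label and the z axis of riser, either way round below 0.12 rad and contact force between yellow_label and riser above 4 N and contact force between the fingers and yellow_label above 2 N and linear speed of yellow_label below 0.01 m/s); the arm keeps its last pose, push and grip.
It fails at once if the amber tumbler is pushed more than 25 mm away or tipped over (distance of amber_tumbler from where it was at the start of the episode above 0.025 m or angle between amber_tumbler's own z axis and vertical above 0.5 rad).
It fails at once if the blue cup is pushed more than 25 mm away or tipped over (distance of blue_cup from where it was at the start of the episode above 0.025 m or angle between blue_cup's own z axis and vertical above 0.5 rad).
It fails at once if the white bowl is pushed more than 25 mm away or tipped over (distance of white_bowl from where it was at the start of the episode above 0.025 m or angle between white_bowl's own z axis and vertical above 0.5 rad).
It fails at once if the blue label holder is taken out of or knocked about in its rack (distance of blue_label from where it was at the start of the episode above 0.02 m or angle between blue_label's own z axis and vertical above 0.4 rad).
It also fails if it takes over 32 s, if anything falls off the work surface, if the arm or the gripper's body presses on something with over 40 N, if the wrist force passes 120 N, or if a joint passes its speed limit or range.

## Robot

A 6-joint arm with a two-finger parallel gripper is mounted at the origin on the work surface. World frame = base frame: x ahead of the robot, y to its left, z up, the work surface at z = 0. Lengths are in mm, angles in rad, forces in N, time in s.
With the tool pointing down it reaches from about 350 to 875 mm from the base axis. Payload 4.2 kg.
Tool frame: the origin (TCP) lies midway between the tips of the shut fingers; the grasp point (between the pads) lies 19 mm behind it; z points along the fingers, y is the line along which they close (so a half turn about z gives the same grasp; the last joint's range is limited). The gripper opens to 85 mm and grips with 20 to 120 N. Pads are 22 mm wide; open, the fingers measure 114 mm over their backs; the gripper's body (76 mm by 85 mm) begins 54 mm behind the grasp point. The pads swing forward as they close: fully open they stand 13 mm farther back than shut.
Start: joints at [-0.955, 0.385, 0.008, 0, -1.194, -0.259], TCP at [218.313, -585.61, 231.312] pointing down, gripper open.
Joint ranges: [-3.14, 3.14], [-1.21, 2.06], [-1.07, 1.41], [-3.16, 2.05], [-2.99, -0.16], [-3.1, 3.1]. Speed limits (rad/s): [2.79, 2.79, 3.14, 3.14, 3.14, 3.14].

## Interface

Orientations are given as a unit quaternion [x, y, z, w].
In Python, from bench import arm gives the robot as it stands.
- The arm moves only by the tool send_rows, never from a script. Its argument "targets" is a list of rows, each an object of numbers: "gripper": the gripper command: -1 is fully open, 1 is shut, values between are in proportion; "x", "y", "z": the shift along the tool's x, y, z in cm; "ax", "ay", "az": the turn, a rotation vector about the tool's x, y, z in degrees. A call has 1 to 5 rows; each row shifts and turns the commanded pose from where the row before left it, along the tool's axes as they then stand; what a row does not reach is not made up. A row lasts 1/12 s, in which the tool goes at most 41.7 mm and 7.16 degrees, less where a joint would pass 70% of its speed; a pose out of reach is approached as far as the arm can. A call is refused whole if a number of a shift passes 4.17 or a number of a turn 7.16, either way. A call with a gripper value outside its range is refused whole. The fingers move at their own pace and stop on an object; the grip force is fixed at half the most. Time passes only in rows, so rows that do not move let the fingers close. It gives the time, the measured TCP pose, the force, the opening and the grip force at its end, in the units of the state.
- arm.read_state(): the state, without advancing time (a new reading comes with each control period).
- arm.get_image(name): name is "scene" or "top" or "wrist"; returns (picture, depth): 400x640x3 uint8, red, green, blue; 400x640 float32, mm along the optical axis (not along the pixel's ray), 0 where there is no reading.
- arm.camera_model(name): a dict with "fx", "fy", "cx", "cy" (pixels), "cam_to_world" (4x4, takes a point from camera to world coordinates). Camera axes: x right, y down, z forward; pixel columns grow to the right and rows downward; lengths in mm; the calibration is good to about 2 mm. The wrist camera is an equidistant fisheye: a pixel r from the principal point sees the ray r / f radians off the axis. A picture is of the moment at which its call begins: read the wrist's pose just before it. camera_model takes no time and is no camera call; for the wrist camera it gives the pose at the moment of the call.
- arm.job_done(): hands the job in; it is judged then, once.
Trained networks look in the newest picture that a camera, given by its name, has taken for a name from the list of things; names that differ only in an ending like _2 or _b are one class to them, and where a whole thing is asked for, a point or a joint stands for the part that bears it (a point fixed in the world has none). Each returns a list of dicts, best first, with "score" (0 to 1); they miss things now and then, are a little off and sometimes report something else, mostly with a low value. They report only what shows in the picture. A call takes as long as a camera call.
- arm.boxes_of(camera, thing): "rect" ([left, top, width, height] in pixels, round what is visible of it).
The state is a dict: "clock": time; "joints": joint angles; "joint_vel": joint speeds; "joint_efforts": joint torques, N m; "position": TCP position; "ee_rot": TCP orientation; "contact_force": force on the tool from outside, world axes, zero at the start; "wrist_torque": the same for the moment, N m; "gripper_width": finger opening in mm; "grasp_force": force on a finger pad.
Only numpy, scipy, OpenCV 4.12 (cv2) and the standard library are available. Lean on these libraries where they do the work, as an engineer would, in place of code of your own. Each camera call takes 0.05 s, during which the arm holds its last target. There are 200 camera calls.

## Working session

There is one attempt and no reset: what is moved stays moved. The work goes in short steps, Python scripts to look and compute and a tool call to move; the robot and the scene stay as the last step left them, time stands still between calls to the robot, and variables do not carry over. Pictures are saved under pics/ and viewed, at most 10 in all, crops included, and the job is handed in when it is done.

Besides the shell and the picture viewer there is one more tool, called after ">>>" by a JSON object that holds its "method" and its "body". send_rows: Moves the arm, as the interface text tells. Its arguments: {"type":"object","properties":{"targets":{"type":"array"}},"required":["targets"]}

```bash
ls; mkdir -p pics
cat > h.py <<'E'
from bench import arm
import numpy as np, cv2
from scipy.spatial.transform import Rotation as R
def cloud(cam):
    m=arm.camera_model(cam); im,d=arm.get_image(cam)
    v,u=np.mgrid[:400,:640]; x=(u-m['cx'])/m['fx']; y=(v-m['cy'])/m['fy']
    T=np.array(m['cam_to_world']); P=np.stack([x*d,y*d,d],-1)@T[:3,:3].T+T[:3,3]
    P[d==0]=np.nan
    return im,P
E
python3 - <<'E'
from h import *
s=arm.read_state(); print({k:np.round(v,3) for k,v in s.items()})
out=[]
for c in('top','scene'):
    im,P=cloud(c); np.save(c+'.npy',P); cv2.imwrite(f'pics/{c}.png',im[...,::-1]); np.save(c+'_im.npy',im)
    for t in('yellow_label','blue_label','rack','riser','amber_tumbler','blue_cup','white_bowl'):
        for b in arm.boxes_of(c,t)[:2]:
            l,tp,w,h=map(int,b['rect']); q=P[tp:tp+h,l:l+w].reshape(-1,3); q=q[~np.isnan(q[:,0])]
            print(c,t,round(b['score'],2),b['rect'],np.round(np.median(q,0)) if len(q) else '')
E
```

```text
pics
{'clock': np.float64(0.0), 'joints': array([-9.550e-01,  3.860e-01,  7.000e-03, -1.000e-03, -1.194e+00,
       -2.590e-01]), 'joint_vel': array([-0.   , -0.001, -0.001, -0.002, -0.001,  0.   ]), 'joint_efforts': array([-1.0000e-03, -3.9229e+01,  1.8840e+01,  4.1860e+00, -5.0000e-03,
       -0.0000e+00]), 'position': array([ 218.151, -585.065,  230.209]), 'ee_rot': array([-0.177,  0.984,  0.001, -0.   ]), 'contact_force': array([-0.383,  0.435,  0.381]), 'wrist_torque': array([0.017, 0.011, 0.012]), 'grasp_force': np.float64(0.0), 'gripper_width': np.float64(85.246)}
top yellow_label 0.88 [420.4, 215.8, 46.5, 20.5] [ 487. -275.   35.]
top blue_label 0.72 [415.9, 257.7, 44.3, 10.2] [ 417. -256.   54.]
top rack 0.9 [401.3, 207.0, 66.6, 77.6] [ 452. -261.   33.]
top riser 0.88 [200.0, 167.5, 167.9, 90.2] [503.  34.  62.]
top amber_tumbler 0.59 [204.6, 195.4, 35.9, 38.0] [495. 149.  69.]
top blue_cup 0.78 [319.7, 201.2, 39.3, 36.8] [492. -71.  67.]
top white_bowl 0.8 [259.7, 202.1, 40.7, 39.0] [484.  41.  75.]
scene yellow_label 0.7 [223.0, 162.6, 30.1, 31.5] [ 487. -285.   54.]
scene blue_label 0.64 [245.2, 147.7, 22.6, 31.2] [ 414. -274.   61.]
scene rack 0.66 [215.0, 174.4, 66.7, 36.8] [ 486. -253.   30.]
scene riser 0.62 [277.0, 183.7, 174.6, 91.2] [546.  43.  58.]
scene amber_tumbler 0.7 [404.6, 185.1, 34.8, 41.7] [500. 141. 100.]
scene blue_cup 0.81 [307.2, 165.2, 28.9, 39.6] [499. -69. 100.]
scene blue_cup 0.44 [275.2, 181.9, 171.2, 91.5] [544.  35.  59.]
scene white_bowl 0.85 [354.5, 178.6, 34.2, 33.2] [467.  32.  87.]
scene white_bowl 0.54 [277.1, 181.9, 173.1, 90.7] [539.  40.  59.]
```

Run:
```python
from h import *
P=np.load('top.npy'); im=np.load('top_im.npy')
cv2.imwrite('pics/topc.png',cv2.resize(im[150:300,190:480,::-1],None,fx=2.75,fy=2.75,interpolation=cv2.INTER_CUBIC))
z=P[...,2]
def rect(name,m):
    q=P[m]; r=cv2.minAreaRect(q[:,:2].astype(np.float32)); print(name,len(q),np.round(r[0],1),np.round(r[1],1),round(r[2],2),'z',np.round(np.percentile(q[:,2],[5,50,95]),1))
v,u=np.mgrid[:400,:640]
inb=lambda a,b,c,d:(u>=a)&(u<=b)&(v>=c)&(v<=d)
rect('risertop',inb(190,375,160,262)&(abs(z-60)<5))
rect('rack',inb(395,475,200,290)&(abs(z-32)<4))
rect('ytop',inb(410,475,205,242)&(z>82)&(z<105))
rect('btop',inb(405,470,245,280)&(z>82)&(z<105))
for n,a,hh in(('amber',(200,245,190,240),66),('cup',(315,362,195,242),62),('bowl',(255,305,195,245),45)):
    m=inb(*a)&(z>60+hh-8)&(z<60+hh+8)
    if m.sum()>5: rect(n,m)
m=arm.camera_model('top'); print({k:np.round(x,2) for k,x in m.items()})
P=np.load('scene.npy'); z=P[...,2]
rect('s risertop',inb(260,460,160,280)&(abs(z-60)<4)); rect('s rack',inb(205,290,160,215)&(abs(z-32)<3))
rect('s ytop',inb(215,243,155,180)&(z>75)&(z<105));rect('s btop',inb(243,270,140,165)&(z>75)&(z<105))
rect('s amber',inb(400,445,180,230)&(z>115)&(z<135))
```

```text
risertop 9848 [505.4  33.6] [316.5 169.3] 89.77 z [58.9 61.3 63.8]
rack 2561 [ 450.2 -272.3] [101.2 130.3] 77.84 z [30.8 33.3 35.3]
ytop 229 [ 486.9 -280. ] [70.4  9.1] 77.54 z [84.5 95.8 98.5]
btop 209 [ 413.5 -263.6] [69.3  8.1] 77.81 z [87.6 96.  98.2]
amber 297 [486.8 138. ] [59.7 59.8] 1.2 z [119.9 126.8 128.9]
cup 290 [485.9 -67. ] [63.4 64.5] 2.09 z [116.2 122.8 124.8]
bowl 382 [486.6  35.2] [70.6 71.3] 2.46 z [ 98.3 105.1 107.8]
{'fx': np.float64(412.27), 'fy': np.float64(412.27), 'cx': np.float64(312.8), 'cy': np.float64(196.99), 'cam_to_world': array([[ 3.0000e-02, -9.8000e-01,  2.0000e-01,  3.7807e+02],
       [-1.0000e+00, -3.0000e-02,  0.0000e+00, -2.3820e+01],
       [ 0.0000e+00, -2.0000e-01, -9.8000e-01,  8.5097e+02],
       [ 0.0000e+00,  0.0000e+00,  0.0000e+00,  1.0000e+00]])}
s risertop 5476 [502.8 -31.5] [446.3 170.2] 89.28 z [58.  60.5 62.3]
s rack 753 [ 449.4 -271.6] [101.7 133.1] 77.46 z [30.4 32.5 34.3]
s ytop 212 [ 485.4 -282.6] [67.  13.2] 74.88 z [75.8 88.7 96.4]
s btop 231 [ 413.3 -264.9] [73.2 12.9] 78.21 z [76.2 88.6 96.6]
s amber 388 [486.3 137.9] [60.7 60.9] 78.16 z [116.1 122.8 127.2]
```

View pics/topc.png

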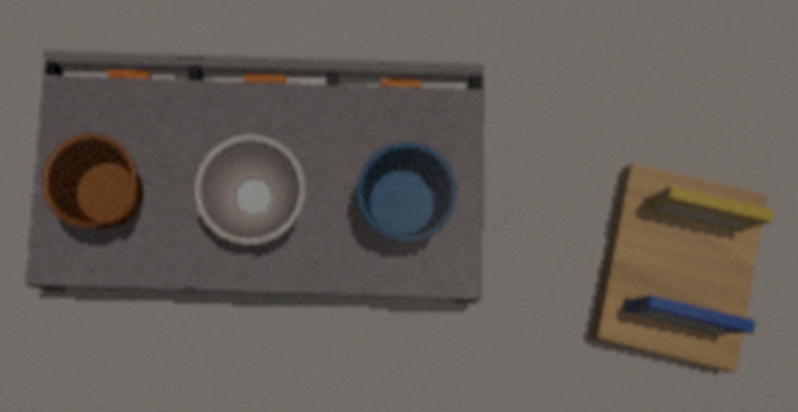

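View pics/scene.png

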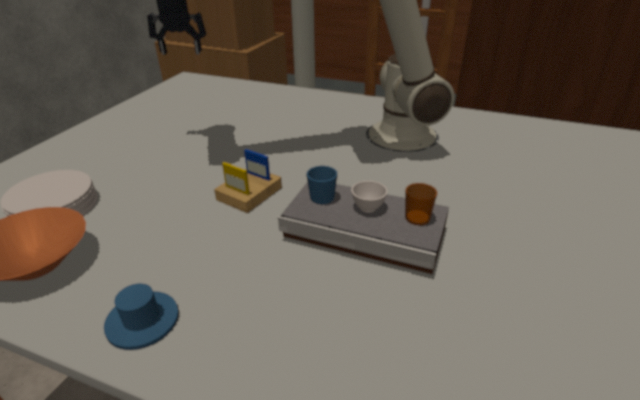

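The top view shows the amber tumbler at the left (+y) end of the riser (crop 90,180). The channel is on the far (+x) edge, and the orange plunger of that bay is at crop (128,74). The yellow holder stands in the rack at crop (720,205) and the blue one at (700,313). The scene picture agrees, so the wanted bay is bay2, near (576, 137). I'll rotate the tool to the plate normal first.

>>> {"method": "send_rows", "body": {"targets": [{"az":-7.15,"gripper":-1},{"az":-7.15,"gripper":-1},{"az":-7.15,"gripper":-1},{"az":-7.15,"gripper":-1},{"az":-7.15,"gripper":-1}]}}

```text
$.targets[0]: bad value
```

>>> {"method": "send_rows", "body": {"targets": [{"az":-7.15,"gripper":-1},{"az":-7.15,"gripper":-1},{"az":-7.15,"gripper":-1},{"az":-0.4,"gripper":-1},{"gripper":-1}]}}

```text
$.targets[0]: bad value
```

>>> {"method": "send_rows", "body": {"targets": [{"x":-3.55,"y":-1.97,"gripper":-0.2},{"x":-3.55,"y":-1.97,"gripper":-0.2},{"x":-3.55,"y":-1.97,"gripper":-0.2},{"x":-3.55,"y":-1.97,"gripper":-0.2},{"x":-3.55,"y":-1.97,"gripper":-0.2}]}}

```text
$.targets[0]: bad value
```

>>> {"method": "send_rows", "body": {"targets": [{"x":-3.55,"y":-1.97,"gripper":-0.2},{"x":-3.55,"y":-1.97,"gripper":-0.2},{"x":-3.55,"y":-1.97,"gripper":-0.2},{"x":-3.55,"y":-1.97,"gripper":-0.2},{"x":-3.55,"y":-1.97,"gripper":-0.2}]}}

```text
$.targets[0]: bad value
```

>>> {"method": "send_rows", "body": {"targets": [{"gripper":-0.2},{"gripper":-0.2}]}}

```text
$.targets[0]: bad value
```

```bash
cat >> h.py <<'E'
def delta(pos,yangle):
    "tool-frame shift (cm) and turn (deg) to a straight-down pose with tool y at yangle deg"
    s=arm.read_state(); C=R.from_quat(s['ee_rot']); a=np.radians(yangle)
    y=np.array([np.cos(a),np.sin(a),0]); z=np.array([0,0,-1.]); T=R.from_matrix(np.stack([np.cross(y,z),y,z],1))
    print('t',s['clock'],'pos',np.round(s['position'],1),'F',np.round(s['contact_force'],1),'w',round(s['gripper_width'],1),'g',round(s['grasp_force'],1))
    print('shift cm',np.round(C.inv().apply(np.array(pos)-s['position'])/10,2),'turn',np.round(np.degrees((C.inv()*T).as_rotvec()),2))
def wcloud():
    m=arm.camera_model('wrist'); im,d=arm.get_image('wrist'); v,u=np.mgrid[:400,:640]
    a=(u-m['cx'])/m['fx']; b=(v-m['cy'])/m['fy']; r=np.hypot(a,b)+1e-9; k=np.tan(np.minimum(r,1.5))/r
    T=np.array(m['cam_to_world']); P=np.stack([a*k*d,b*k*d,d],-1)@T[:3,:3].T+T[:3,3]; P[(d==0)|(r>1.4)]=np.nan
    return im,P
E
python3 - <<'E'
from h import *
delta([486.7,-280.2,61],167.6)
im,P=wcloud(); cv2.imwrite('pics/w1.png',im[...,::-1])
q=P.reshape(-1,3)
def rect(n,m):
    r=cv2.minAreaRect(q[m][:,:2].astype(np.float32)); print(n,m.sum(),np.round(r[0],1),np.round(r[1],1),round(r[2],2))
near=lambda x,y:np.hypot(q[:,0]-x,q[:,1]-y)<50
hsv=cv2.cvtColor(im,cv2.COLOR_RGB2HSV).reshape(-1,3)
rect('y',near(487,-280)&(abs(q[:,2]-93)<6)&(hsv[:,0]<40)&(hsv[:,1]>100))
E
```

```text
t 0.8 pos [ 218.4 -585.6  231.3] F [-0.2 -0.7  0.3] w 85.2 g 0.0
shift cm [-35.81  19.24  17.03] turn [-1.000e-02  0.000e+00 -5.715e+01]
y 0 [0. 0.] [0. 0.] 0.0
```

View pics/w1.png

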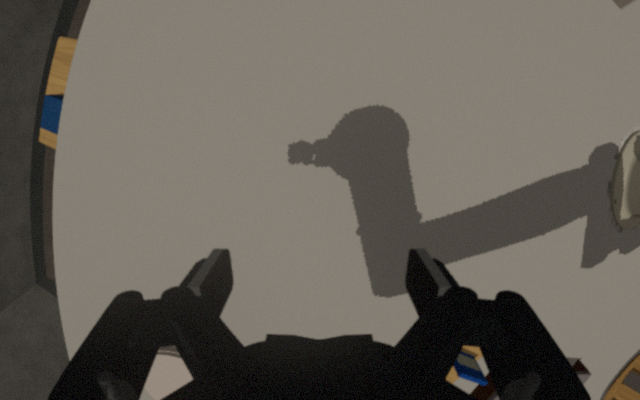

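The moves were refused, so the arm has not moved and the wrist picture shows only table and shadow. Rows probably need every key, so I'll try that.

>>> {"method": "send_rows", "body": {"targets": [{"x":0,"y":0,"z":0,"ax":0,"ay":0,"az":-7.15,"gripper":-1},{"x":0,"y":0,"z":0,"ax":0,"ay":0,"az":-7.15,"gripper":-1},{"x":0,"y":0,"z":0,"ax":0,"ay":0,"az":-7.15,"gripper":-1},{"x":0,"y":0,"z":0,"ax":0,"ay":0,"az":-7.15,"gripper":-1},{"x":0,"y":0,"z":0,"ax":0,"ay":0,"az":-7.15,"gripper":-1}]}}

```text
clock: 1.27
position: [218.3, -585.6, 231.4]
ee_rot: [-0.474, 0.881, -0.0, 0.0]
contact_force: [-0.2, -0.5, -0.2]
gripper_width: 85.3
grasp_force: 0.0
```

>>> {"method": "send_rows", "body": {"targets": [{"x":0,"y":0,"z":0,"ax":0,"ay":0,"az":-7.15,"gripper":-0.2},{"x":0,"y":0,"z":0,"ax":0,"ay":0,"az":-7.15,"gripper":-0.2},{"x":0,"y":0,"z":0,"ax":0,"ay":0,"az":-7.1,"gripper":-0.2},{"x":-3.55,"y":-1.97,"z":0,"ax":0,"ay":0,"az":0,"gripper":-0.2},{"x":-3.55,"y":-1.97,"z":0,"ax":0,"ay":0,"az":0,"gripper":-0.2}]}}

```text
clock: 1.68
position: [271.4, -525.0, 230.7]
ee_rot: [-0.625, 0.781, 0.0, -0.0]
contact_force: [1.0, -0.4, -0.3]
gripper_width: 51.3
grasp_force: 0.0
```

>>> {"method": "send_rows", "body": {"targets": [{"x":-3.55,"y":-1.97,"z":0,"ax":0,"ay":0,"az":0,"gripper":-0.2},{"x":-3.55,"y":-1.97,"z":0,"ax":0,"ay":0,"az":0,"gripper":-0.2},{"x":-3.55,"y":-1.97,"z":0,"ax":0,"ay":0,"az":0,"gripper":-0.2},{"x":-3.55,"y":-1.97,"z":0,"ax":0,"ay":0,"az":0,"gripper":-0.2},{"x":-3.55,"y":-1.97,"z":0,"ax":0,"ay":0,"az":0,"gripper":-0.2}]}}

```text
clock: 2.1
position: [407.4, -370.9, 231.7]
ee_rot: [-0.627, 0.779, -0.0, 0.0]
contact_force: [1.7, -0.2, -0.2]
gripper_width: 51.2
grasp_force: 0.0
```

>>> {"method": "send_rows", "body": {"targets": [{"x":-3.55,"y":-1.97,"z":0,"ax":0,"ay":0,"az":0,"gripper":-0.2},{"x":-3.55,"y":-1.97,"z":0,"ax":0,"ay":0,"az":0,"gripper":-0.2},{"x":-3.55,"y":-1.97,"z":0,"ax":0,"ay":0,"az":0,"gripper":-0.2},{"x":0,"y":0,"z":0,"ax":0,"ay":0,"az":0,"gripper":-0.2},{"x":0,"y":0,"z":0,"ax":0,"ay":0,"az":0,"gripper":-0.2}]}}

```text
clock: 2.52
position: [488.3, -279.5, 231.2]
ee_rot: [-0.628, 0.778, 0.0, -0.0]
contact_force: [0.4, -0.5, -0.4]
gripper_width: 51.1
grasp_force: 0.0
```

```bash
cat > w.py <<'E'
from h import *
delta([486.7,-280.2,61],167.6)
im,P=wcloud(); cv2.imwrite('pics/w2.png',im[...,::-1])
q=P.reshape(-1,3)
def rect(n,m):
    if m.sum()<5: return print(n,m.sum())
    r=cv2.minAreaRect(q[m][:,:2].astype(np.float32)); print(n,m.sum(),np.round(r[0],1),np.round(r[1],1),round(r[2],2))
near=lambda x,y:np.hypot(q[:,0]-x,q[:,1]-y)<50
hsv=cv2.cvtColor(im,cv2.COLOR_RGB2HSV).reshape(-1,3)
rect('y',near(487,-280)&(abs(q[:,2]-93)<5)&(hsv[:,0]<40)&(hsv[:,1]>100))
E
python3 w.py
```

```text
t 2.5167 pos [ 488.3 -279.5  231.2] F [ 0.4 -0.5 -0.4] w 51.1 g 0.0
shift cm [ 0.1   0.14 17.02] turn [0.   0.   0.21]
y 643 [ 485.  -280.7] [69.   8.2] 78.18
```

View pics/w2.png

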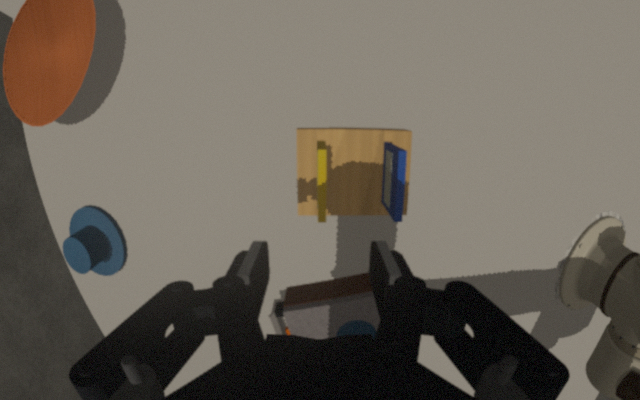

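The wrist view shows the yellow plate centred between the fingers at (322,180), with blue at (397,180). It measures (485,-280.7), within 2 mm of the top view. I'll descend and grip.

>>> {"method": "send_rows", "body": {"targets": [{"x":0.1,"y":0.2,"z":4.1,"ax":0,"ay":0,"az":0.1,"gripper":-0.2},{"x":0,"y":0,"z":4.1,"ax":0,"ay":0,"az":0,"gripper":-0.2},{"x":0,"y":0,"z":4.1,"ax":0,"ay":0,"az":0,"gripper":-0.2},{"x":0,"y":0,"z":3,"ax":0,"ay":0,"az":0,"gripper":-0.2},{"x":0,"y":0,"z":1.7,"ax":0,"ay":0,"az":0,"gripper":-0.2}]}}

```text
clock: 2.98
position: [481.2, -282.4, 57.5]
ee_rot: [-0.625, 0.781, 0.003, -0.002]
contact_force: [-0.8, -1.1, -0.2]
gripper_width: 51.3
grasp_force: 0.0
```

>>> {"method": "send_rows", "body": {"targets": [{"x":0,"y":0,"z":0,"ax":0,"ay":0,"az":0,"gripper":0.5},{"x":0,"y":0,"z":0,"ax":0,"ay":0,"az":0,"gripper":0.7},{"x":0,"y":0,"z":0,"ax":0,"ay":0,"az":0,"gripper":1},{"x":0,"y":0,"z":0,"ax":0,"ay":0,"az":0,"gripper":1},{"x":0,"y":0,"z":0,"ax":0,"ay":0,"az":0,"gripper":1}]}}

```text
clock: 3.4
position: [485.9, -282.5, 63.3]
ee_rot: [-0.626, 0.78, -0.002, 0.001]
contact_force: [0.7, -0.7, 2.4]
gripper_width: 7.2
grasp_force: 59.5
```

Gripped (59.5 N). I'll lift clear of the rack.

>>> {"method": "send_rows", "body": {"targets": [{"x":0,"y":0,"z":-1,"ax":0,"ay":0,"az":0,"gripper":1},{"x":0,"y":0,"z":-1.5,"ax":0,"ay":0,"az":0,"gripper":1},{"x":0,"y":0,"z":-3,"ax":0,"ay":0,"az":0,"gripper":1},{"x":0,"y":0,"z":-4,"ax":0,"ay":0,"az":0,"gripper":1},{"x":0,"y":0,"z":-4,"ax":0,"ay":0,"az":0,"gripper":1}]}}

```text
clock: 3.82
position: [484.0, -281.4, 198.5]
ee_rot: [-0.626, 0.78, 0.0, -0.0]
contact_force: [0.2, -1.0, -0.2]
gripper_width: 7.3
grasp_force: 59.0
```

>>> {"method": "send_rows", "body": {"targets": [{"x":0,"y":0,"z":-1.5,"ax":0,"ay":0,"az":-6,"gripper":1},{"x":0,"y":0,"z":0,"ax":0,"ay":0,"az":-6,"gripper":1},{"x":0,"y":0,"z":0,"ax":0,"ay":0,"az":0,"gripper":1},{"x":0,"y":0,"z":0,"ax":0,"ay":0,"az":0,"gripper":1}]}}

```text
clock: 4.15
position: [484.4, -281.4, 212.0]
ee_rot: [-0.703, 0.711, -0.0, 0.0]
contact_force: [0.4, -0.1, -1.4]
gripper_width: 6.6
grasp_force: 59.0
```

Run:
```python
from h import *
delta([576,137,215],179.7)
# channel / ribs / plunger from first top picture
P=np.load('top.npy'); im=np.load('top_im.npy'); hsv=cv2.cvtColor(im,cv2.COLOR_RGB2HSV)
v,u=np.mgrid[:400,:640]; box=(u>195)&(u<375)&(v>160)&(v<190)
o=box&(hsv[...,1]>120)&(hsv[...,0]<22)
n,l,st,_=cv2.connectedComponentsWithStats(o.astype(np.uint8))
for i in range(1,n):
    if st[i,4]>8: q=P[l==i]; print('orange',st[i],np.round(np.nanmedian(q,0),1),np.round(np.nanmin(q,0),1),np.round(np.nanmax(q,0),1))
z=P[...,2]
# along-x profile, riser edge as seen
for y0 in (110,137,160,-40,33):
    m=box&(abs(P[...,1]-y0)<6)&(P[...,0]>555)&(P[...,0]<600); k=np.argsort(P[m][:,0]); print(y0,[(round(a[0]),round(a[2])) for a in P[m][k][::4]])
```

```text
t 4.15 pos [ 484.4 -281.4  212. ] F [ 0.4 -0.1 -1.4] w 6.6 g 59.0
shift cm [-41.95  -8.67  -0.28] turn [-0.04  0.02 -0.36]
orange [229 175  16   4  47] [577.9 131.3  44.8] [569.7 118.5  35.6] [580.2 147.3  61.6]
orange [279 177  15   3  44] [576.7  31.8  44.2] [570.1  18.3  40.6] [579.4  46.6  62. ]
orange [329 178  14   4  41] [577.  -69.3  44.5] [569.1 -80.4  41.6] [580.1 -54.1  62.3]
110 [(556, 62), (556, 60), (558, 61), (560, 63), (560, 60), (562, 62), (564, 63), (564, 61), (566, 62), (568, 63), (569, 60), (570, 61), (578, 37), (579, 37), (580, 37), (582, 48), (582, 47), (582, 54), (582, 62), (583, 60), (583, 51), (584, 64), (585, 67), (586, 64), (587, 67), (587, 66), (589, 66)]
137 [(555, 62), (556, 59), (557, 61), (559, 63), (559, 61), (561, 62), (562, 59), (563, 62), (564, 57), (566, 61), (567, 63), (567, 62), (569, 62), (576, 45), (576, 44), (578, 44), (580, 45), (580, 43), (582, 44), (582, 51), (582, 59), (583, 42), (583, 62), (584, 60), (585, 64), (586, 68), (587, 63), (588, 67)]
160 [(556, 62), (557, 59), (559, 61), (561, 60), (561, 59), (563, 61), (565, 61), (565, 60), (567, 62), (568, 64), (570, 58), (571, 60), (577, 36), (579, 37), (581, 38), (581, 36), (582, 56), (582, 40), (583, 55), (583, 46), (583, 46), (584, 59), (584, 65), (585, 62), (586, 65), (587, 69), (588, 67), (590, 66)]
-40 [(556, 63), (556, 61), (558, 61), (559, 59), (560, 61), (562, 63), (562, 62), (564, 62), (565, 60), (566, 60), (567, 59), (568, 62), (576, 37), (577, 35), (579, 36), (580, 38), (581, 52), (582, 50), (582, 56), (582, 48), (582, 38), (583, 61), (584, 64), (584, 63), (585, 66), (586, 70), (587, 67)]
33 [(556, 63), (556, 61), (558, 62), (560, 64), (560, 62), (562, 62), (564, 62), (564, 61), (566, 62), (567, 61), (568, 62), (570, 62), (575, 44), (576, 46), (578, 46), (579, 44), (581, 58), (582, 39), (582, 56), (582, 55), (582, 62), (583, 60), (584, 64), (585, 69), (586, 64), (587, 69), (589, 68)]
```

>>> {"method": "send_rows", "body": {"targets": [{"x":-3,"y":-1.8,"z":0,"ax":0,"ay":0,"az":-0.35,"gripper":1},{"x":-3.6,"y":-1.8,"z":0,"ax":0,"ay":0,"az":0,"gripper":1},{"x":-3.6,"y":-1.8,"z":0,"ax":0,"ay":0,"az":0,"gripper":1},{"x":-3.6,"y":-1.8,"z":0,"ax":0,"ay":0,"az":0,"gripper":1},{"x":-3.8,"y":-1.5,"z":0,"ax":0,"ay":0,"az":0,"gripper":1}]}}

```text
clock: 4.57
position: [572.7, -104.6, 210.4]
ee_rot: [-0.705, 0.709, 0.001, -0.001]
contact_force: [0.6, -0.8, -0.3]
gripper_width: 7.0
grasp_force: 59.0
```

>>> {"method": "send_rows", "body": {"targets": [{"x":-4,"y":0,"z":0,"ax":0,"ay":0,"az":0,"gripper":1},{"x":-4,"y":0,"z":0,"ax":0,"ay":0,"az":0,"gripper":1},{"x":-4,"y":0,"z":0,"ax":0,"ay":0,"az":0,"gripper":1},{"x":-4,"y":0,"z":0,"ax":0,"ay":0,"az":0,"gripper":1},{"x":-4,"y":0,"z":0,"ax":0,"ay":0,"az":0,"gripper":1}]}}

```text
clock: 4.98
position: [572.0, 95.6, 210.4]
ee_rot: [-0.705, 0.709, 0.0, -0.001]
contact_force: [1.3, -0.9, -0.9]
gripper_width: 7.2
grasp_force: 59.0
```

>>> {"method": "send_rows", "body": {"targets": [{"x":-2.5,"y":0,"z":0,"ax":0,"ay":0,"az":0,"gripper":1},{"x":-1.4,"y":0,"z":0,"ax":0,"ay":0,"az":0,"gripper":1},{"x":0,"y":0,"z":2,"ax":0,"ay":0,"az":0,"gripper":1},{"x":0,"y":0,"z":2,"ax":0,"ay":0,"az":0,"gripper":1},{"x":0,"y":0,"z":0,"ax":0,"ay":0,"az":0,"gripper":1}]}}

```text
clock: 5.4
position: [569.9, 131.8, 166.5]
ee_rot: [-0.705, 0.709, 0.002, -0.005]
contact_force: [-0.2, -0.8, -1.5]
gripper_width: 7.2
grasp_force: 59.0
```

>>> {"method": "send_rows", "body": {"targets": [{"x":0,"y":0,"z":2,"ax":0,"ay":0,"az":0,"gripper":1},{"x":0,"y":0,"z":0,"ax":0,"ay":0,"az":0,"gripper":1},{"x":0,"y":0,"z":0,"ax":0,"ay":0,"az":0,"gripper":1}]}}

```text
clock: 5.65
position: [572.7, 132.0, 151.0]
ee_rot: [-0.706, 0.709, 0.0, -0.001]
contact_force: [-1.3, -0.2, -0.3]
gripper_width: 7.0
grasp_force: 59.0
```

```bash
cat > look.py <<'E'
from h import *
import sys
delta([576.3,132.5,110],179.7)
for c in('top','scene'):
    im,P=cloud(c); hsv=cv2.cvtColor(im,cv2.COLOR_RGB2HSV)
    np.save(c+'2.npy',P); np.save(c+'2_im.npy',im)
    m=(hsv[...,0]>20)&(hsv[...,0]<34)&(hsv[...,1]>110)&(abs(P[...,1]-132)<60)&(abs(P[...,0]-576)<40)&(P[...,2]>40)
    q=P[m]; print(c,len(q))
    if len(q)>5:
        print('range',np.round(np.percentile(q,[2,50,98],axis=0),1)); 
        top=q[q[:,2]>np.percentile(q[:,2],97)-9]; r=cv2.minAreaRect(top[:,:2].astype(np.float32)); print('topedge',np.round(r[0],1),np.round(r[1],1),round(r[2],1))
        vv,uu=np.where(m); a,b=max(0,vv.min()-50),max(0,uu.min()-70)
        cr=cv2.resize(im[a:a+133,b:b+190,::-1],None,fx=4,fy=4,interpolation=cv2.INTER_CUBIC); cv2.imwrite(f'pics/{c}_{sys.argv[1]}.png',cr)
E
python3 look.py a
```

```text
t 5.65 pos [572.7 132.  151. ] F [-1.3 -0.2 -0.3] w 7.0 g 59.0
shift cm [-0.06 -0.36  4.1 ] turn [ 0.13 -0.09  0.06]
top 277
range [[537.6  92.3  56.8]
 [569.6 107.2 181.4]
 [580.2 134.3 402.2]]
topedge [553.1  99.5] [10.9 43.8] 57.3
scene 1055
range [[571.7 100.2 101.7]
 [576.8 141.9 130.4]
 [580.3 168.6 185.2]]
topedge [591.  134.2] [45.4 70.2] 0.3
```

Run:
```python
from h import *
for c in('top','scene'):
    P=np.load(c+'2.npy'); im=np.load(c+'2_im.npy')
    m=(abs(P[...,1]-132)<50)&(abs(P[...,0]-574)<25)&(P[...,2]>90)&(P[...,2]<192)&(im.max(-1)>75)
    q=P[m]; q=q[(abs(q[:,1]-132)>17)]
    print(c,len(q),np.round(np.percentile(q,[1,50,99],axis=0),1))
    for lo in range(90,192,10):
        s=q[(q[:,2]>=lo)&(q[:,2]<lo+10)]
        if len(s)>3: print(lo,len(s),np.round(np.percentile(s,[5,50,95],axis=0)[:,:2],1).tolist())
a=cv2.imread('pics/top_a.png');b=cv2.imread('pics/scene_a.png')
h=min(a.shape[0],b.shape[0]); o=np.hstack([a[:h],b[:h]]); cv2.imwrite('pics/ab.png',cv2.resize(o,None,fx=.52,fy=.52))
```

```text
top 57 [[569.1  99.2 114.7]
 [574.2 103.9 183.7]
 [577.3 114.8 186.7]]
170 5 [[569.6, 99.3], [574.5, 99.8], [576.6, 103.5]]
180 43 [[569.7, 99.5], [573.3, 105.9], [576.2, 114.4]]
scene 876 [[570.6  99.6 101.3]
 [576.9 151.9 147.1]
 [579.3 169.1 184.9]]
100 73 [[574.9, 101.0], [576.5, 150.8], [577.8, 166.8]]
110 98 [[575.3, 101.1], [577.1, 152.2], [578.5, 167.6]]
120 95 [[574.7, 101.5], [576.8, 151.2], [578.6, 167.5]]
130 96 [[575.3, 101.2], [577.1, 152.9], [579.1, 167.7]]
140 98 [[575.0, 101.7], [577.2, 151.9], [578.9, 167.5]]
150 109 [[575.2, 101.3], [577.1, 152.3], [578.5, 167.9]]
160 104 [[575.0, 102.0], [576.9, 150.8], [578.4, 167.5]]
170 105 [[575.2, 101.4], [577.0, 152.9], [578.7, 168.0]]
180 96 [[569.3, 101.1], [576.0, 153.4], [578.0, 167.9]]
```

View pics/ab.png

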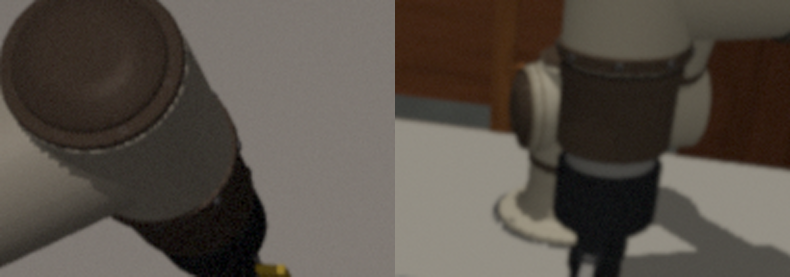

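The plate is upright, 101–186 mm high, with its centre at x≈573 and y≈134 in both cameras. I'll cross-check the lip position in the scene camera.

Run:
```python
from h import *
for f in('scene','scene2','top','top2'):
    P=np.load(f+'.npy'); q=P[(abs(P[...,1]-30)<115)&(P[...,0]>540)&(P[...,0]<610)]
    a=q[(q[:,2]>36)&(q[:,2]<54)&(q[:,0]>583)]; b=q[(q[:,2]>64.5)]
    c=q[(abs(q[:,2]-60.5)<2)&(q[:,0]<578)]; d=q[(q[:,2]<50)&(q[:,0]<582)]
    pr=lambda s:(len(s),np.round(np.percentile(s[:,0],[3,50,97]),1).tolist()) if len(s)>3 else len(s)
    print(f,'lipface',pr(a),'flare',pr(b),'board',pr(c),'inchan',pr(d))
```

```text
scene lipface (704, [583.1, 584.5, 586.3]) flare (190, [584.0, 586.7, 589.0]) board (1121, [541.0, 556.4, 570.0]) inchan (1073, [567.3, 570.5, 581.5])
scene2 lipface (733, [583.2, 584.4, 586.5]) flare (3724, [575.3, 598.4, 609.7]) board (1140, [541.2, 556.1, 570.1]) inchan (1062, [567.3, 570.6, 581.6])
top lipface 1 flare (295, [557.5, 586.4, 589.2]) board (1426, [541.0, 555.6, 570.3]) inchan (349, [575.1, 579.1, 581.9])
top2 lipface 0 flare (7575, [541.1, 563.9, 601.8]) board (1427, [541.1, 555.8, 570.1]) inchan (361, [575.0, 579.4, 581.9])
```

>>> {"method": "send_rows", "body": {"targets": [{"x":0.1,"y":-0.28,"z":1,"ax":0.1,"ay":-0.1,"az":0,"gripper":1},{"x":0,"y":0,"z":1,"ax":0,"ay":0,"az":0,"gripper":1},{"x":0,"y":0,"z":0.6,"ax":0,"ay":0,"az":0,"gripper":1},{"x":0,"y":0,"z":0,"ax":0,"ay":0,"az":0,"gripper":1},{"x":0,"y":0,"z":0,"ax":0,"ay":0,"az":0,"gripper":1}]}}

```text
clock: 6.17
position: [575.6, 131.7, 124.6]
ee_rot: [-0.706, 0.708, 0.0, 0.0]
contact_force: [0.6, 1.2, -0.2]
gripper_width: 7.2
grasp_force: 59.0
```

>>> {"method": "send_rows", "body": {"targets": [{"x":0,"y":0,"z":0.4,"ax":0,"ay":0,"az":0,"gripper":1},{"x":0,"y":0,"z":0.4,"ax":0,"ay":0,"az":0,"gripper":1},{"x":0,"y":0,"z":0.4,"ax":0,"ay":0,"az":0,"gripper":1},{"x":0,"y":0,"z":0.2,"ax":0,"ay":0,"az":0,"gripper":1},{"x":0,"y":0,"z":0,"ax":0,"ay":0,"az":0,"gripper":1}]}}

```text
clock: 6.58
position: [575.6, 131.8, 110.6]
ee_rot: [-0.706, 0.708, 0.0, 0.001]
contact_force: [-0.4, -0.2, -0.6]
gripper_width: 7.4
grasp_force: 59.0
```

```bash
cat > s.py <<'E'
from h import *
delta([575.8,132.5,85],179.7)
im,P=cloud('scene'); 
m=(abs(P[...,1]-132)<50)&(abs(P[...,0]-575)<9)&(P[...,2]>70)&(im.max(-1)>75); q=P[m]; q=q[abs(q[:,1]-134)>17]
for lo in range(70,165,10):
    s=q[(q[:,2]>=lo)&(q[:,2]<lo+10)]
    if len(s)>3: print(lo,len(s),np.round(np.percentile(s,[5,50,95],axis=0)[:,:2],1).tolist())
print('ztop',np.round(np.percentile(q[:,2],[95,99,100]),1))
E
python3 s.py
```

```text
t 6.5833 pos [575.6 131.8 110.6] F [-0.4 -0.2 -0.6] w 7.4 g 59.0
shift cm [-0.07 -0.02  2.56] turn [-0.03  0.07  0.14]
70 84 [[577.5, 99.8], [579.1, 116.3], [580.9, 167.0]]
80 88 [[577.4, 100.8], [579.0, 152.1], [580.7, 166.7]]
90 89 [[577.5, 101.0], [579.2, 151.2], [580.7, 167.0]]
100 87 [[577.8, 100.6], [579.4, 151.0], [580.9, 166.7]]
110 92 [[577.6, 101.4], [579.3, 151.7], [581.0, 166.6]]
120 101 [[577.4, 99.8], [579.0, 116.6], [580.9, 166.6]]
130 90 [[577.2, 101.8], [579.1, 152.4], [581.2, 167.2]]
140 68 [[571.2, 100.1], [576.8, 153.9], [580.3, 166.3]]
ztop [443.5 451.4 457.8]
```

No contact forces at the mouth. I'll keep going slowly.

>>> {"method": "send_rows", "body": {"targets": [{"x":0,"y":0,"z":0.2,"ax":0,"ay":0,"az":0,"gripper":1},{"x":0,"y":0,"z":0.2,"ax":0,"ay":0,"az":0,"gripper":1},{"x":0,"y":0,"z":0.2,"ax":0,"ay":0,"az":0,"gripper":1},{"x":0,"y":0,"z":0.2,"ax":0,"ay":0,"az":0,"gripper":1},{"x":0,"y":0,"z":0,"ax":0,"ay":0,"az":0,"gripper":1}]}}

```text
clock: 7.05
position: [575.7, 131.8, 102.7]
ee_rot: [-0.706, 0.708, 0.0, 0.001]
contact_force: [-0.5, 0.8, -1.3]
gripper_width: 7.1
grasp_force: 59.0
```

>>> {"method": "send_rows", "body": {"targets": [{"x":0,"y":0,"z":0.2,"ax":0,"ay":0,"az":0,"gripper":1},{"x":0,"y":0,"z":0.2,"ax":0,"ay":0,"az":0,"gripper":1},{"x":0,"y":0,"z":0.2,"ax":0,"ay":0,"az":0,"gripper":1},{"x":0,"y":0,"z":0.2,"ax":0,"ay":0,"az":0,"gripper":1},{"x":0,"y":0,"z":0,"ax":0,"ay":0,"az":0,"gripper":1}]}}

```text
clock: 7.47
position: [576.0, 131.9, 95.4]
ee_rot: [-0.706, 0.708, -0.0, 0.001]
contact_force: [-0.6, 0.6, 3.8]
gripper_width: 7.1
grasp_force: 59.5
```

Plunger contact at TCP z≈95.4, so the floor should come at about 87.

>>> {"method": "send_rows", "body": {"targets": [{"x":0,"y":0,"z":0.2,"ax":0,"ay":0,"az":0,"gripper":1},{"x":0,"y":0,"z":0.2,"ax":0,"ay":0,"az":0,"gripper":1},{"x":0,"y":0,"z":0.1,"ax":0,"ay":0,"az":0,"gripper":1},{"x":0,"y":0,"z":0,"ax":0,"ay":0,"az":0,"gripper":1},{"x":0,"y":0,"z":0,"ax":0,"ay":0,"az":0,"gripper":1}]}}

```text
clock: 7.88
position: [576.3, 132.0, 90.9]
ee_rot: [-0.706, 0.708, -0.0, 0.001]
contact_force: [-1.3, 0.1, 4.5]
gripper_width: 7.3
grasp_force: 59.9
```

>>> {"method": "send_rows", "body": {"targets": [{"x":0,"y":0,"z":0.1,"ax":0,"ay":0,"az":0,"gripper":1},{"x":0,"y":0,"z":0.1,"ax":0,"ay":0,"az":0,"gripper":1},{"x":0,"y":0,"z":0.1,"ax":0,"ay":0,"az":0,"gripper":1},{"x":0,"y":0,"z":0,"ax":0,"ay":0,"az":0,"gripper":1},{"x":0,"y":0,"z":0,"ax":0,"ay":0,"az":0,"gripper":1}]}}

```text
clock: 8.3
position: [576.3, 132.0, 88.4]
ee_rot: [-0.706, 0.708, -0.0, 0.002]
contact_force: [-1.2, -0.4, 7.5]
gripper_width: 7.0
grasp_force: 60.3
```

>>> {"method": "send_rows", "body": {"targets": [{"x":0,"y":0,"z":0.1,"ax":0,"ay":0,"az":0,"gripper":1},{"x":0,"y":0,"z":0.1,"ax":0,"ay":0,"az":0,"gripper":1},{"x":0,"y":0,"z":0,"ax":0,"ay":0,"az":0,"gripper":1},{"x":0,"y":0,"z":0,"ax":0,"ay":0,"az":0,"gripper":1}]}}

```text
clock: 8.63
position: [576.5, 132.1, 88.3]
ee_rot: [-0.707, 0.708, -0.001, 0.002]
contact_force: [-6.2, 0.4, 16.0]
gripper_width: 7.4
grasp_force: 61.6
```

>>> {"method": "send_rows", "body": {"targets": [{"x":0,"y":0,"z":0.1,"ax":0,"ay":0,"az":0,"gripper":1},{"x":0,"y":0,"z":0,"ax":0,"ay":0,"az":0,"gripper":1},{"x":0,"y":0,"z":0,"ax":0,"ay":0,"az":0,"gripper":1}]}}

```text
clock: 8.88
position: [576.6, 132.1, 88.3]
ee_rot: [-0.707, 0.708, -0.001, 0.002]
contact_force: [-7.4, -0.3, 21.2]
gripper_width: 7.1
grasp_force: 62.3
```

```bash
python3 s.py
python3 - <<'E'
from h import *
im,P=cloud('scene'); m=(abs(P[...,1]-132)<45)&(abs(P[...,0]-576)<9)&(abs(P[...,1]-133)>20)&(P[...,2]>90)&(P[...,2]<150)&(im.max(-1)>75)
print('top z',np.round(np.percentile(P[m][:,2],[50,90,95,98]),1)); 
cv2.imwrite('pics/end.png',cv2.resize(im[100:280,260:500,::-1],None,fx=3,fy=3))
E
```

```text
t 8.8833 pos [576.6 132.1  88.3] F [-7.4 -0.3 21.2] w 7.1 g 62.3
shift cm [-0.04  0.08  0.33] turn [-0.23  0.08  0.23]
70 82 [[578.3, 101.0], [580.0, 116.4], [581.6, 166.3]]
80 85 [[578.6, 101.1], [580.2, 152.3], [581.9, 167.7]]
90 91 [[578.1, 101.0], [579.9, 151.6], [581.8, 166.8]]
100 92 [[578.2, 100.8], [579.9, 152.2], [581.6, 167.3]]
110 89 [[578.1, 101.9], [580.0, 153.6], [581.8, 167.0]]
120 40 [[572.0, 100.9], [576.9, 152.5], [581.0, 166.4]]
ztop [422.3 433.  436. ]
top z [108.4 120.5 121.2 121.3]
```

View pics/end.png

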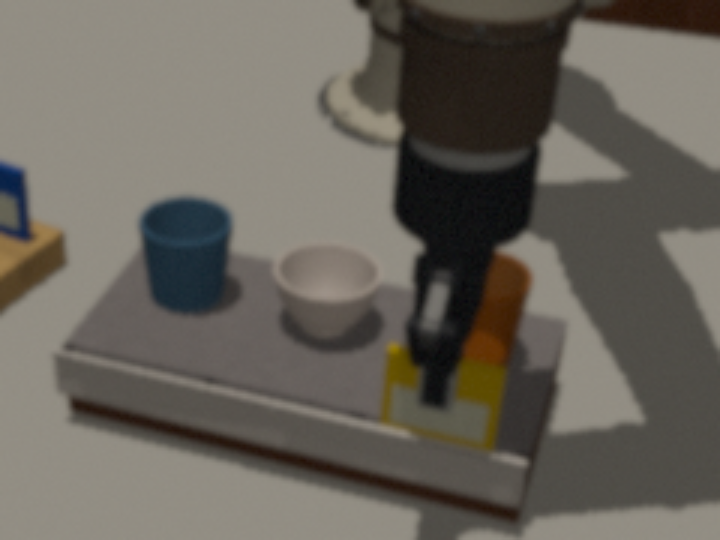

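The picture shows the plate (about (445,395)) upright behind the lip in front of the amber tumbler, with the other ware still in place. Its top is at about 120.5 mm, which matches floor height plus 85 mm. It is pressed with about 21 N and not moving, so I'll hand it in.

```bash
python3 -c "
from bench import arm
print(arm.job_done()); s=arm.read_state(); print(s['clock'],s['position'],s['contact_force'])"
```

```text
the job is handed in; nothing more can be done
None
the job is handed in; nothing more can be done
```

The yellow holder is fully home on the channel floor of the bay in front of the amber tumbler (bay2), still gripped and pressed down with about 21 N; the job is handed in, but no verdict came back.

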